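Take a dip-gauge reading from the bench vacuum pump

TASK

Take the orange-handled dip gauge from its wooden rest by the handle, slide it gently down the pump's slanting guide tube until its collar stops on the mouth of the tube, and draw it right out again. Then present it for reading: hold the gauge still and level, marked face up, with its tip over the middle of the white drip tray and about 10 cm above the worktop. Finish like that, still holding the gauge in the gripper clear of everything, and leave the upright black capacitor, the circuit board and the loupe where they are.

Things in the scene. Friction and masses are not known exactly. Their poses are not given: they have to be found in the camera images.
- gauge: Loose dip gauge, 70 g. Origin: centre of the collar's stop face (towards the tip), on the rod's axis; +x along the rod to the tip, +z out of the marked face. Flat orange handle x = -96 to -12 mm, 14 wide (y), 20 high (z); collar 25 mm dia, x = -7 to 0; rod 8 mm dia to x = 68, then blade. Starts level in the rest, marked face up, axis 50 mm above the worktop; grip the handle at x = -75 to -15.
- gauge_tip (a point): Rounded end of the gauge's flat blade, at x = 102 mm in the gauge's frame. The blade is 8 mm wide, 4 mm thick, 34 mm long, with four black cross marks on its +z face.
- rest: Fixed wooden rest, base 176 x 54 x 8 mm with two 36 mm wide forks, open upward. Origin: on the worktop straight below the gauge's origin at the start; x as the gauge's x at the start, z up. Fork under the handle's butt: x = -94 to -84 mm, 52 mm high; fork under the rod: x = 47 to 57 mm, 58 mm high. Lift the gauge straight up.
- guide_tube: Aluminium tube fixed to the pump, 26 mm outside, bore 15 mm dia, 108 mm deep, brass band near the mouth. Origin: centre of the mouth, 136 mm above the worktop; +x runs down the bore, 30 degrees below horizontal, towards the pump; y is horizontal. The collar is wider than the bore and stops on the mouth: when home, the origins of gauge and tube coincide within the bore's play.
- pump: Fixed grey vacuum pump with dark motor, 243 mm long (x = -60 to 183), 92 mm wide, at most 120 mm high; the slanting guide tube rises at its -x end, mouth at x = -100, z = 136 mm. Origin: on the worktop under the pump; x is the horizontal direction in which the gauge is pushed in, z up.
- drip_tray: Fixed shallow white square tray, 120 x 120 x 14 mm. Origin: centre of its underside, on the worktop.
- capacitor: Bystander: black capacitor can standing on end, 22 mm in diameter, 34 mm high. Origin: centre of its underside.
- circuit_board: Bystander: green circuit board, 48 x 68 x 12 mm, lying flat. Origin: centre of its underside.
- loupe: Bystander: black cup-shaped eye loupe with a pale ring, 40 mm in diameter, 27 mm high. Origin: centre of its underside.
Not all that is in view belongs to the job. Of the things that look like the rest, the larger one is meant.

How it is judged:
By the outcome, as a careful person would: the job done as asked, in the order asked, and still so for the second after the job is handed in, while the arm keeps its last pose, push and grip.
It also fails if it takes over 48 s, if anything falls off the work surface, if the arm or the gripper's body presses on something with over 40 N, if the wrist force passes 120 N, or if a joint passes its speed limit or range.

ROBOT

A 6-joint arm with a two-finger parallel gripper is mounted at the origin on a cart in front of the work surface, level with it; the furniture and walls round the work are solid. World frame = base frame: x ahead of the robot, y to its left, z up, the work surface at z = 0. Lengths are in mm, angles in rad, forces in N, time in s.
With the tool pointing down it reaches from about 350 to 875 mm from the base axis. Payload 4.2 kg.
Tool frame: the origin (TCP) lies on the mounting face of the last link; the fingertips stand 173 mm ahead of it and the grasp point (between the pads) lies 155 mm ahead of it; z points along the fingers, y is the direction in which the jaws open and shut (so a half turn about z gives the same grasp; the last joint's range is limited). The gripper opens to 85 mm and grips with 20 to 120 N. Pads are 22 mm wide; open, the fingers measure 114 mm over their backs; the gripper's body (76 mm by 85 mm) begins 54 mm behind the grasp point. The pads swing forward as they close: fully open they stand 13 mm farther back than shut.
Start: joints at [1.522, 0.385, 0.008, 0, -1.194, -0.259], TCP at [189.319, 595.616, 404.712] pointing down, gripper open.
Joint ranges: [-3.14, 3.14], [-1.21, 2.06], [-1.07, 1.41], [-3.16, 2.05], [-2.99, -0.16], [-3.1, 3.1]. Speed limits (rad/s): [2.79, 2.79, 3.14, 3.14, 3.14, 3.14].

INTERFACE

Orientations are given as a unit quaternion [x, y, z, w].
In Python, from bench import arm gives the robot as it stands. The module is installed in compiled form; this text tells all that it offers.
- The arm moves only by the tool play_rows, never from a script. Its argument "moves" is a list of rows, each a list of 3 entries, a list of its own where there are three numbers: the shift along the world's x, y, z in units of 30 cm (1.0 is 30 cm), then the turn about the world's z in units of 30 degrees (1.0 is 30 degrees), then the gripper's target within -1 to 1 (shut at 1, half-way at 0, fully open at -1). In form: [[[x, y, z], turn, jaw], ...]. A call has 1 to 12 rows; each row is the pose to reach, as a shift and turn from the pose measured when the call began; what a row does not reach only later rows make up. A row lasts 1/8 s, in which the tool goes at most 62.5 mm and 10.7 degrees, less where a joint would pass 70% of its speed; a pose out of reach is approached as far as the arm can. A call with a number of a shift or a turn outside -1 to 1 is refused whole. A call with a gripper value outside its range is refused whole. The fingers move at their own pace and stop on an object; the grip force is fixed at half the most. Time passes only in rows, so rows that repeat a pose let the fingers close. It gives the time, the measured TCP pose, the force and the opening at its end, in the units of the state.
- arm.read_state(): the state, without advancing time (a new reading comes with each control period).
- arm.get_image(name): name is "side" or "top"; returns a dict with "pixels" (480x640x3 uint8, red, green, blue), "vfov" (degrees; the focal length in pixels is half the picture's height over the tangent of half this angle, whatever the lens; pixels are square), "cx", "cy" (the principal point, pixels), "xyz" and "rotation" of the camera in the world. Camera axes: x right, y up, looking along -z (the intrinsics and any distortion apply to the point x, -y, -z); pixel columns grow to the right and rows downward; lengths in mm; the calibration is good to about 2 mm. A picture is of the moment at which its call begins. There is no depth.
- arm.job_done(): hands the job in, once; it reports no verdict.
Trained networks look in a picture, given as the dict that the camera call returned (one of the last four; its "shot" number tells which), for a name from the list of things; names that differ only in an ending like _2 or _b are one class to them, and where a whole thing is asked for, a point or a joint stands for the part that bears it (a point fixed in the world has none). Each returns a list of dicts, best first, with "conf" (0 to 1); they miss things now and then, are a little off and sometimes report something else, mostly with a low value. They report only what shows in the picture. A call takes as long as a camera call. They do not tell look-alikes from the thing itself.
- arm.look_for(name, picture): "centre" ([x, y, z] in mm, in world coordinates, good to about 4 mm: the middle of the surface that is visible of it).
The state is a dict: "clock": time; "joints": joint angles; "joint_vel": joint speeds; "joint_efforts": joint torques, N m; "position": TCP position; "ee_rot": TCP orientation; "contact_force": force on the tool from outside, world axes, zero at the start; "wrist_torque": the same for the moment, N m; "gripper_width": finger opening in mm.
Only numpy, scipy, OpenCV 4.12 (cv2) and the standard library are available. Lean on these libraries where they do the work, as an engineer would, in place of code of your own. Each camera call takes 0.05 s, during which the arm holds its last target.

## Working session

There is one attempt and no reset: what is moved stays moved. The work goes in short steps, Python scripts to look and compute and a tool call to move; the robot and the scene stay as the last step left them, time stands still between calls to the robot, and variables do not carry over. Pictures are saved under pics/ and viewed, and the job is handed in when it is done.

Besides the shell and the picture viewer there is one more tool, called after "Request:" as name([rows], argument=value, ...), one row to a line, values as JSON. play_rows: Moves the arm, as the interface text tells. Shifts and turns lie within -1 to 1; 1 stands for 30 cm of shift or 30 degrees of turn. Its arguments: {"type":"object","properties":{"moves":{"type":"array"}},"required":["moves"]}

```bash
mkdir -p pics
python3 - <<'E'
from bench import arm
import cv2,numpy as np
print(arm.read_state())
for n in("top","side"):
    p=arm.get_image(n); cv2.imwrite(f"pics/{n}0.png",p["pixels"][:,:,::-1])
    print(n,{k:v for k,v in p.items() if k!="pixels"})
    for t in["gauge","gauge_tip","rest","guide_tube","pump","drip_tray","capacitor","circuit_board","loupe"]:
        print(t,[(np.round(d["centre"],0).tolist(),round(d["conf"],2)) for d in arm.look_for(t,p)][:3])
E
```

```text
{'clock': 0.0, 'joints': array([ 1.52163167e+00,  3.85589709e-01,  6.63434016e-03, -5.26521559e-04,
       -1.19398621e+00, -2.58604187e-01]), 'joint_vel': array([ 0.00044541, -0.00222873, -0.00135281, -0.00070471, -0.00130259,
        0.00040377]), 'joint_efforts': array([-5.13113100e-04, -3.92286336e+01,  1.88401937e+01,  4.18623403e+00,
       -4.68639715e-03, -6.65829951e-07]), 'position': array([189.23147187, 595.45801419, 403.6003917 ]), 'ee_rot': array([ 9.88167649e-01, -1.53373687e-01, -1.31226805e-04,  1.09232667e-03]), 'contact_force': array([ 0.20344954,  0.28765211, -0.34906494]), 'wrist_torque': array([-0.03457336, -0.0295017 ,  0.00291842]), 'gripper_width': 85.34586139801974}
top {'vfov': 49.25114415672315, 'cx': 323.8813997671931, 'cy': 240.91661486502235, 'xyz': array([ 394.88037275,   -9.92717604, 1254.08623114]), 'rotation': array([-0.05211829,  0.04088572,  0.7063921 , -0.7047143 ]), 'shot': 1}
gauge [([472.0, 171.0, 59.0], 0.83)]
gauge_tip [([470.0, 167.0, 56.0], 0.87)]
rest [([454.0, 364.0, 1.0], 0.95), ([468.0, 153.0, 8.0], 0.9)]
guide_tube [([496.0, -299.0, 11
[... 161 characters left out ...]
0, -192.0, 16.0], 0.61)]
side {'vfov': 52.965609924946385, 'cx': 317.2067220758015, 'cy': 243.19609404705338, 'xyz': array([ 134.09335599, -812.52663739,  572.33252852]), 'rotation': array([ 0.50962667, -0.12290158, -0.19020136,  0.83005982]), 'shot': 2}
gauge [([464.0, 160.0, 55.0], 0.53)]
gauge_tip [([468.0, 167.0, 53.0], 0.62)]
rest [([457.0, 327.0, 8.0], 0.95), ([462.0, 134.0, 9.0], 0.55)]
guide_tube [([491.0, -311.0, 114.0], 0.72)]
pump [([471.0, -447.0, 95.0], 0.75)]
drip_tray [([482.0, -54.0, 1.0], 0.68)]
capacitor [([654.0, -192.0, 13.0], 0.51), ([584.0, 116.0, 24.0], 0.47), ([482.0, -56.0, 4.0], 0.41)]
circuit_board [([389.0, -212.0, 1.0], 0.69)]
loupe [([656.0, -191.0, 16.0], 0.6)]
```

View pics/top0.png

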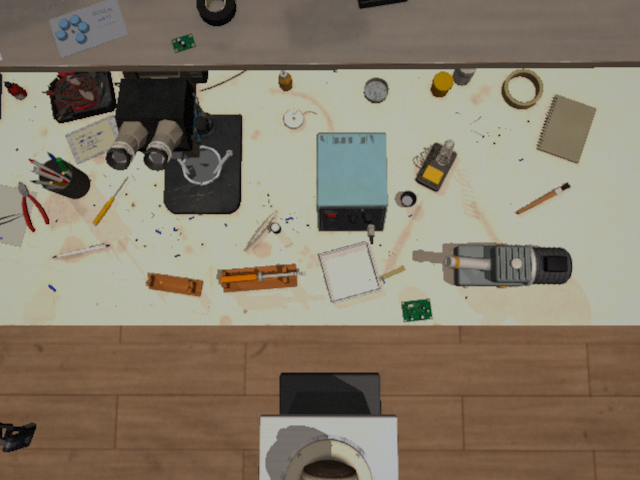

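View pics/side0.png

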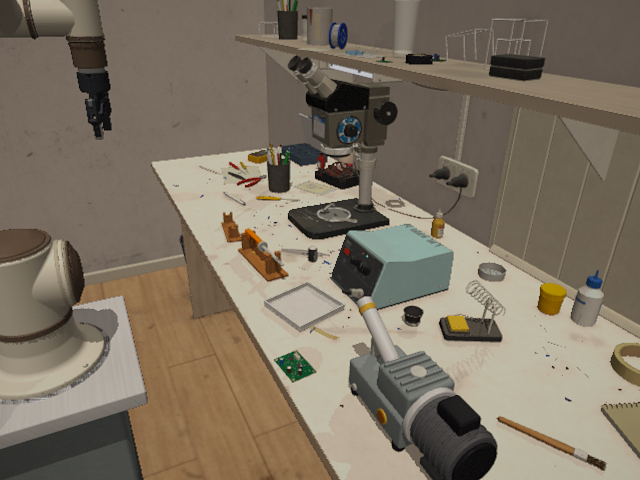

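Run:
```python
import cv2
a=cv2.imread("pics/top0.png")
c=a[255:300,210:310]; cv2.imwrite("pics/z1.png",cv2.resize(c,None,fx=8,fy=8,interpolation=cv2.INTER_CUBIC))
c=a[232:300,435:585]; cv2.imwrite("pics/z2.png",cv2.resize(c,None,fx=5,fy=5,interpolation=cv2.INTER_CUBIC))
b=cv2.imread("pics/side0.png")
c=b[220:290,215:300]; cv2.imwrite("pics/z3.png",cv2.resize(c,None,fx=8,fy=8,interpolation=cv2.INTER_CUBIC))
c=b[280:380,330:430]; cv2.imwrite("pics/z4.png",cv2.resize(c,None,fx=6,fy=6,interpolation=cv2.INTER_CUBIC))
```

```text
(no output)
```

View pics/z1.png

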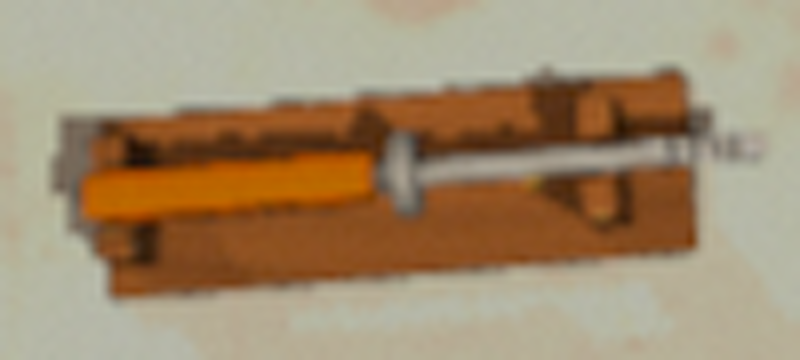

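View pics/z2.png

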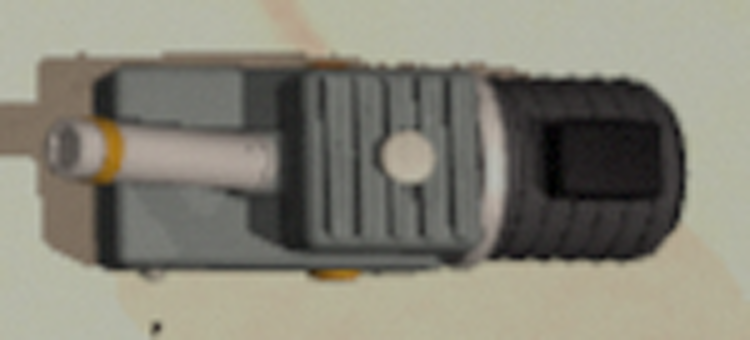

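View pics/z3.png

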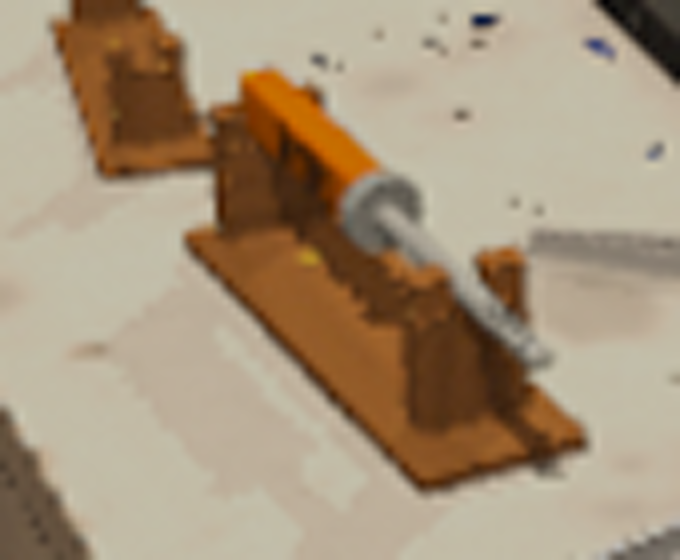

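View pics/z4.png

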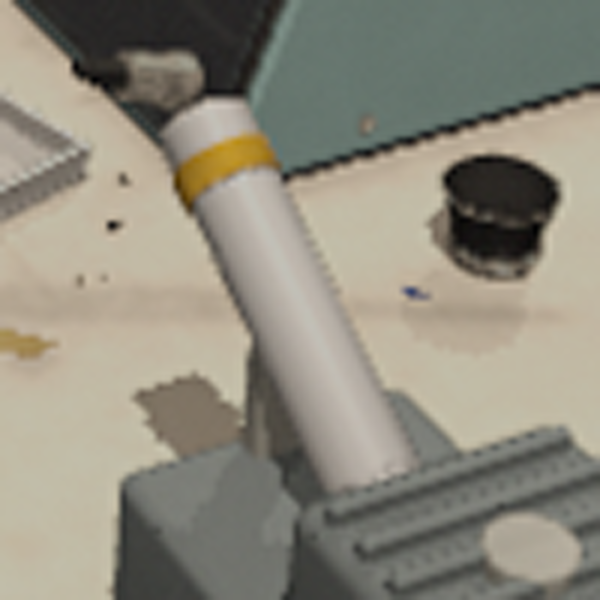

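```bash
cat > h.py <<'E'
import numpy as np, cv2
from scipy.spatial.transform import Rotation as R
CAM={"top":dict(v=49.25114415672315,c=(323.8813997671931,240.91661486502235),t=[394.88037275,-9.92717604,1254.08623114],q=[-0.05211829,0.04088572,0.7063921,-0.7047143]),
"side":dict(v=52.965609924946385,c=(317.2067220758015,243.19609404705338),t=[134.09335599,-812.52663739,572.33252852],q=[0.50962667,-0.12290158,-0.19020136,0.83005982])}
def proj(P,n):
    k=CAM[n];f=240/np.tan(np.radians(k["v"])/2)
    p=R.from_quat(k["q"]).inv().apply(np.atleast_2d(P)-k["t"])
    return np.c_[k["c"][0]+f*p[:,0]/-p[:,2],k["c"][1]+f*p[:,1]/p[:,2]]
def ray(uv,n,z):
    k=CAM[n];f=240/np.tan(np.radians(k["v"])/2)
    d=R.from_quat(k["q"]).apply([(uv[0]-k["c"][0])/f,-(uv[1]-k["c"][1])/f,-1]);t=np.array(k["t"])
    return t+d*(z-t[2])/d[2]
def zz(u,s,o): return ((u[0]+.5)/s-.5+o[0],(u[1]+.5)/s-.5+o[1])
E
python3 - <<'E'
from h import *
T=lambda u,z:np.round(ray(zz(u,8,(210,255)),"top",z),1)
S=lambda u,z:np.round(ray(zz(u,8,(215,220)),"side",z),1)
print("top: butt",T((82,172),60),T((88,220),60),"front",T((372,150),60),T((375,202),60),"collar top",T((405,172),62.5),"tip",T((765,150),52))
print(" rest corners",T((685,75),8),T((695,248),8),T((112,297),8))
print("side: tip",S((548,355),52)," restcorners",S((188,240),8),S((425,490),8),S((585,440),8),"butt",S((245,75),60))
t=lambda u,z:np.round(ray(zz(u,5,(435,232)),"top",z),1)
s=lambda u,z:np.round(ray(zz(u,6,(330,280)),"side",z),1)
print("tube mouth top",t((66,150),136),"pump base corners..",)
print("mouth side", s((206,119),136))
print("tray",[np.round(ray(u,"top",14),1) for u in((318,252),(368,243),(384,292),(333,301))])
print("pump fillet", t((410,157),118), t((280,160),80))
E
```

```text
top: butt [472.7 247.2  60. ] [459.  245.1  60. ] front [478.8 164.2  60. ] [464.  163.1  60. ] collar top [472.3 154.3  62.5] tip [479.1  52.2  52. ]
 rest corners [504.6  78.4   8. ] [453.1  75.2   8. ] [438.9 248.5   8. ]
side: tip [480.7  51.6  52. ]  restcorners [435.8 241.6   8. ] [449.   67.6   8. ] [500.4  74.    8. ] butt [458.5 243.9  60. ]
tube mouth top [ 497.5 -256.8  136. ] pump base corners..
mouth side [ 498.8 -253.8  136. ]
tray [array([532.5,  23.8,  14. ]), array([553.7, -95.5,  14. ]), array([ 437.3, -131.7,   14. ]), array([416.4, -11.6,  14. ])]
pump fillet [ 495.7 -409.   118. ] [ 497.9 -364.4   80. ]
```

```bash
cat > tube.py <<'E'
from h import *
from scipy.optimize import least_squares
# edge points (zoom coordinates)
pt=[(100,119),(150,124),(200,129),(260,134),(100,182),(150,184),(200,188),(250,191)]
ps=[(215,230),(250,320),(300,430),(190,180),(290,190),(320,260),(360,345),(390,410)]
E_={"top":np.array([zz(u,5,(435,232)) for u in pt]),"side":np.array([zz(u,6,(330,280)) for u in ps])}
mo={"top":zz((48,150),5,(435,232)),"side":None}
def hull(p,n):
    x,y,yaw=p[:3];d=np.array([np.cos(yaw)*np.cos(np.pi/6),np.sin(yaw)*np.cos(np.pi/6),-.5])
    s=np.array([-np.sin(yaw),np.cos(yaw),0]);u=np.cross(d,s)
    a=np.linspace(0,2*np.pi,120);c=13*(np.outer(np.cos(a),s)+np.outer(np.sin(a),u))
    P=np.vstack([c+np.array([x,y,136.]) + d*t for t in (0,108)])
    return cv2.convexHull(proj(P,n).astype(np.float32))
def f(p):
    r=[]
    for n in E_:
        h=hull(p,n); r+=[cv2.pointPolygonTest(h,tuple(map(float,e)),True) for e in E_[n]]
    h=hull(p,"top"); r+=[cv2.pointPolygonTest(h,tuple(map(float,mo["top"])),True)]
    return r
if __name__=="__main__":
    o=least_squares(f,[498,-256,np.radians(-90)],diff_step=1e-4);print(o.x[:2],np.degrees(o.x[2]),np.round(o.fun,2))
    for n in E_:
        im=cv2.imread(f"pics/{n}0.png");k=5;off=(435,232) if n=="top" else (330,280);w=(150,68) if n=="top" else (100,100)
        z=cv2.resize(im[off[1]:off[1]+w[1],off[0]:off[0]+w[0]],None,fx=k,fy=k,interpolation=cv2.INTER_CUBIC)
        h=((hull(o.x,n).reshape(-1,2)-off+.5)*k-.5).astype(int);cv2.polylines(z,[h],True,(255,0,255),1);cv2.imwrite(f"pics/ov_{n}.png",z)
E
python3 tube.py
```

```text
[ 498.96592115 -257.11792675] -92.27412346192983 [-0.12 -0.22 -0.33 -0.83 -0.34  0.22  0.38  0.71  1.16  0.39  0.53  0.75
  0.91  1.31  1.25  1.29  0.42]
```

```bash
python3 -c "
import cv2,numpy as np
a=cv2.imread('pics/ov_top.png');b=cv2.imread('pics/ov_side.png');h=np.zeros((840,750,3),np.uint8);h[:340]=a;h[340:,:500]=b;cv2.imwrite('pics/ov.png',h[:, :])"
```

```text
(no output)
```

View pics/ov_top.png

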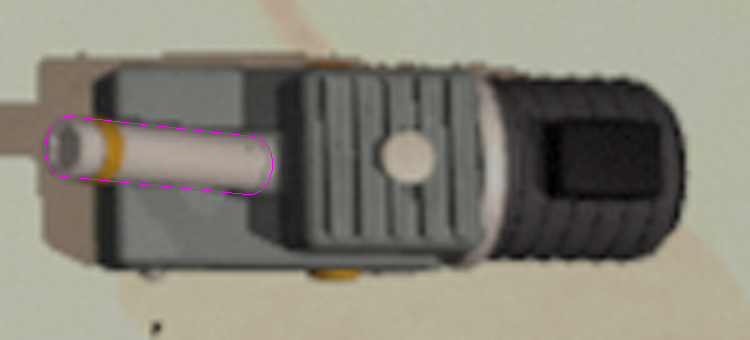

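View pics/ov_side.png

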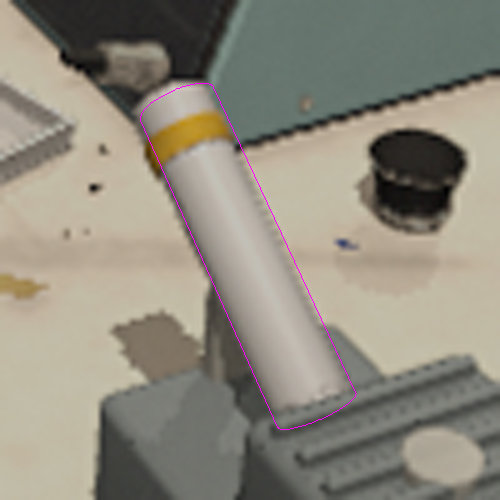

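Request:
play_rows([
  [[0.1,-0.15,-0.03],-0.25,-1],
  [[0.2,-0.3,-0.07],-0.5,-1],
  [[0.31,-0.44,-0.11],-0.758,-1],
])

```text
clock: 1.38
position: [282.8, 462.2, 371.6]
ee_rot: [0.938, -0.347, 0.0, -0.0]
contact_force: [0.9, 0.4, -0.4]
gripper_width: 85.2
```

Request:
play_rows([
  [[0.1,-0.15,-0.03],-0.25,-1],
  [[0.2,-0.3,-0.07],-0.5,-1],
  [[0.31,-0.44,-0.11],-0.758,-1],
])

```text
clock: 1.75
position: [376.5, 328.6, 338.8]
ee_rot: [0.85, -0.526, 0.0, -0.001]
contact_force: [-0.5, 0.1, -0.5]
gripper_width: 85.3
```

Request:
play_rows([
  [[0.1,-0.15,-0.04],-0.25,-1],
  [[0.2,-0.3,-0.08],-0.5,-1],
  [[0.308,-0.434,-0.129],-0.747,-1],
  [[0.308,-0.434,-0.129],-0.747,-1],
])

```text
clock: 2.25
position: [470.0, 195.8, 298.9]
ee_rot: [0.73, -0.684, 0.0, 0.001]
contact_force: [-0.3, 0.8, 0.4]
gripper_width: 85.5
```

Run:
```python
from bench import arm
import cv2,numpy as np
from h import *
s=arm.read_state();q=R.from_quat(s["ee_rot"]);print(s["position"],q.as_matrix().round(3).tolist())
a=arm.get_image("top")["pixels"][:,:,::-1];b=arm.get_image("side")["pixels"][:,:,::-1]
c=np.hstack([cv2.resize(a[210:310,190:330],None,fx=2.85,fy=4,interpolation=3),cv2.resize(b[190:290,200:300],None,fx=4,fy=4,interpolation=3)])
cv2.imwrite("pics/a1.png",c)
```

```text
[470.03948047 195.76953423 298.88846586] [[0.065, -0.998, -0.0], [-0.998, -0.065, -0.001], [0.001, 0.001, -1.0]]
```

View pics/a1.png

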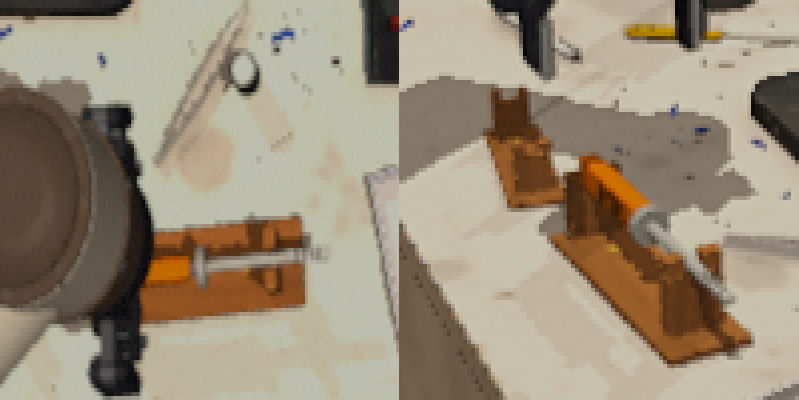

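Request:
play_rows([
  [[-0.003,0.009,-0.15],0,-1],
  [[-0.003,0.009,-0.29],0,-1],
  [[-0.003,0.009,-0.313],0,-1],
  [[-0.003,0.009,-0.313],0,0],
  [[-0.003,0.009,-0.313],0,1],
  [[-0.003,0.009,-0.313],0,1],
  [[-0.003,0.009,-0.313],0,1],
  [[-0.003,0.009,-0.313],0,1],
  [[-0.003,0.009,-0.313],0,1],
])

```text
clock: 3.48
position: [468.0, 200.8, 207.2]
ee_rot: [0.732, -0.682, 0.0, -0.001]
contact_force: [-3.9, 1.1, 5.7]
gripper_width: 13.0
```

Request:
play_rows([
  [[0,0,0.05],0,1],
  [[0,0,0.15],0,1],
  [[0,0,0.3],0,1],
  [[0,0,0.3],0,1],
])

```text
clock: 3.98
position: [468.9, 201.4, 301.0]
ee_rot: [0.732, -0.681, 0.001, -0.005]
contact_force: [-0.1, 0.2, -2.0]
gripper_width: 13.0
```

```bash
cat > sn.py <<'E'
import sys
from bench import arm
import cv2,numpy as np
from h import *
def snap(name,rt,rs):
    s=arm.read_state();print("t",s["clock"],"pos",s["position"].round(1),"F",s["contact_force"].round(1),"T",s["wrist_torque"].round(2),"w",round(s["gripper_width"],1))
    a=arm.get_image("top")["pixels"][:,:,::-1];b=arm.get_image("side")["pixels"][:,:,::-1]
    cv2.imwrite(f"pics/{name}_t.png",a);cv2.imwrite(f"pics/{name}_s.png",b)
    o=[]
    for im,r in((a,rt),(b,rs)):
        o.append(cv2.resize(im[r[1]:r[1]+r[3],r[0]:r[0]+r[2]],(400,int(400*r[3]/r[2])),interpolation=3))
    h=max(i.shape[0] for i in o);o=[cv2.copyMakeBorder(i,0,h-i.shape[0],0,0,0) for i in o]
    cv2.imwrite(f"pics/{name}.png",np.hstack(o))
if __name__=="__main__":
    snap(sys.argv[1],list(map(int,sys.argv[2].split(","))),list(map(int,sys.argv[3].split(","))))
E
python3 sn.py b 180,200,150,150 190,140,130,130
```

```text
t 3.975 pos [468.9 201.4 301. ] F [-0.1  0.2 -2. ] T [-0.04  0.    0.08] w 13.0
```

View pics/b.png

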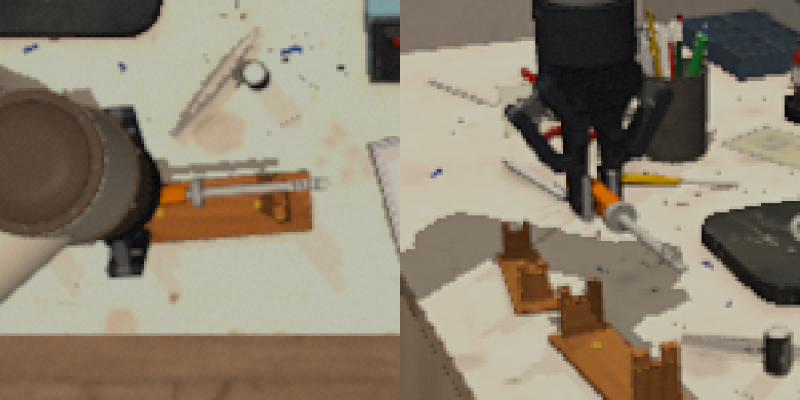

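Run:
```python
import cv2,numpy as np
a=cv2.imread("pics/b_t.png")[255:285,235:310];b=cv2.imread("pics/b_s.png")[190:235,245:295]
cv2.imwrite("pics/b1.png",cv2.resize(a,None,fx=10,fy=10,interpolation=3));cv2.imwrite("pics/b2.png",cv2.resize(b,None,fx=12,fy=12,interpolation=3))
```

```text
(no output)
```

View pics/b1.png

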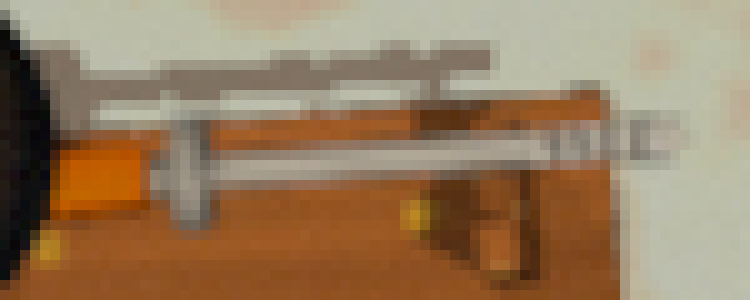

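View pics/b2.png

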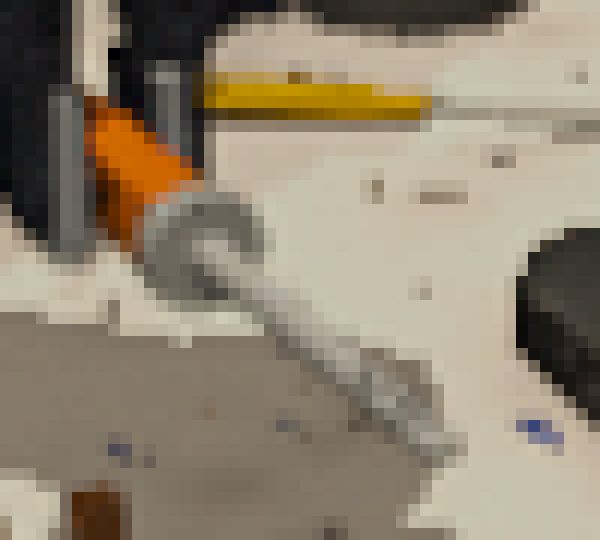

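```bash
cat >> h.py <<'E'
from scipy.optimize import least_squares
def tri(ut,us):
    f=lambda P:np.r_[proj(P,"top")[0]-ut,proj(P,"side")[0]-us]
    o=least_squares(f,[480,0,100.]);return o.x.round(1),o.fun.round(2)
E
python3 - <<'E'
from h import *
print("tip",tri(zz((680,137),10,(235,255)),zz((460,440),12,(245,190))))
print("collar",tri(zz((194,172),10,(235,255)),zz((208,246),12,(245,190))))
s=np.array([468.9,201.4,146])
g=np.array([.0714,-.9975,0])
for x,n in((102,"tip"),(0,"col")):
    P=s+g*(50+x);print(P,proj(P,"top"),proj(P,"side"))
E
```

```text
tip (array([483.3,  53.2, 142.5]), array([-0.04,  0.1 ,  0.11, -0.01]))
collar (array([475.4, 157.2, 141.4]), array([-0.16,  0.46,  0.52, -0.03]))
[479.7528  49.78   146.    ] [[304.04229723 269.89985975]] [[282.01420175 225.59736475]]
[472.47  151.525 146.   ] [[256.1179076  273.44901502]] [[261.9588488  209.22909578]]
```

Run:
```python
from h import *
im=cv2.imread("pics/side0.png")[215:315,325:460];cv2.imwrite("pics/c1.png",cv2.resize(im,None,fx=5,fy=5,interpolation=3))
im=cv2.imread("pics/top0.png")[120:250,305:400];cv2.imwrite("pics/c2.png",cv2.resize(im,None,fx=4,fy=4,interpolation=3))
```

```text
(no output)
```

View pics/c1.png

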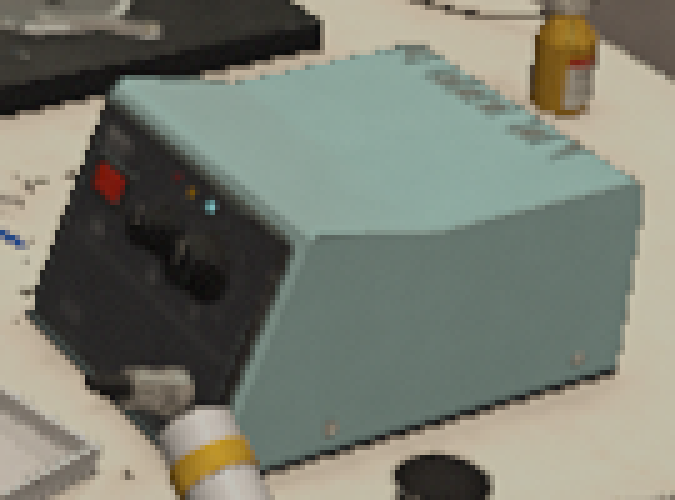

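View pics/c2.png

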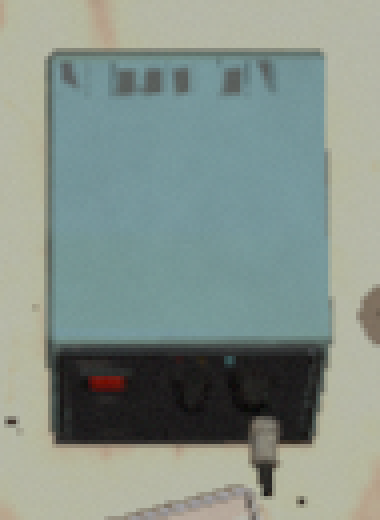

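Run:
```python
from h import *
print(tri(zz((325,342),4,(305,120)),zz((305,240),5,(325,215))))
print(tri(zz((55,342),4,(305,120)),zz((115,95),5,(325,215))))
print("bottom",ray(zz((315,442),4,(305,120)),"top",3),"plug",tri(zz((266,490),4,(305,120)),zz((90,380),5,(325,215))))
```

```text
(array([ 625.4, -129.2,  112.3]), array([-0.05,  0.09,  0.09, -0.02]))
(array([625.5,  20.9, 110.5]), array([-0.24,  0.52,  0.57, -0.08]))
bottom [ 586.31915833 -133.71476839    3.        ] plug (array([549.1, -99.4,  51. ]), array([-0.36,  0.8 ,  0.75, -0.1 ]))
```

Request:
play_rows([
  [[0.01,-0.1,0.03],-0.03,1],
  [[0.03,-0.28,0.06],-0.06,1],
  [[0.05,-0.46,0.06],-0.1,1],
  [[0.07,-0.64,0.06],-0.14,1],
  [[0.09,-0.82,0.03],-0.16,1],
  [[0.101,-0.93,0.0],-0.18,1],
  [[0.101,-0.97,-0.02],-0.18,1],
  [[0.101,-0.97,-0.03],-0.18,1],
  [[0.101,-0.97,-0.03],-0.18,1],
])

```text
clock: 5.2
position: [497.9, -89.6, 288.0]
ee_rot: [-0.699, 0.715, 0.0, 0.001]
contact_force: [-0.4, 0.8, -0.0]
gripper_width: 13.3
```

```bash
python3 sn.py d 370,200,130,110 300,220,160,160
```

```text
t 5.2 pos [497.9 -89.6 288. ] F [-0.4  0.8 -0. ] T [ 0.06 -0.   -0.01] w 13.3
```

View pics/d.png

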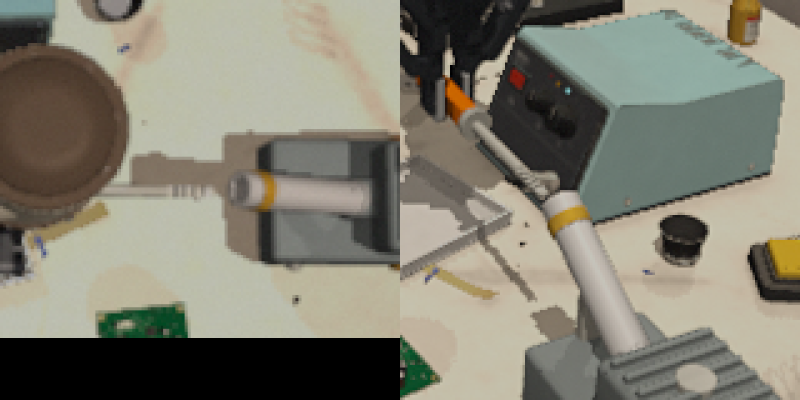

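Run:
```python
import cv2,numpy as np
a=cv2.imread("pics/d_t.png")[245:285,400:500];b=cv2.imread("pics/d_s.png")[255:325,320:400]
cv2.imwrite("pics/d1.png",cv2.resize(a,None,fx=8,fy=8,interpolation=3));cv2.imwrite("pics/d2.png",cv2.resize(b,None,fx=8,fy=8,interpolation=3))
```

```text
(no output)
```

View pics/d1.png

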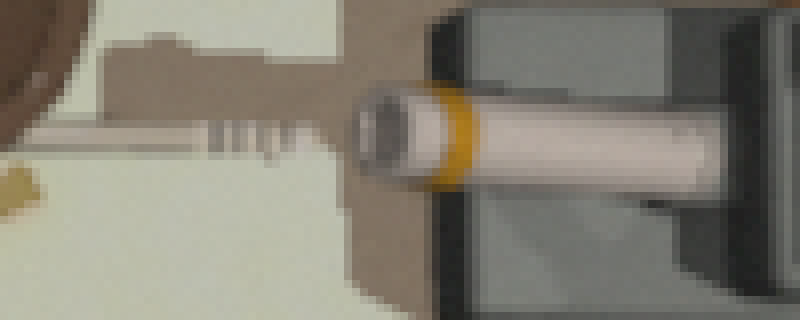

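View pics/d2.png

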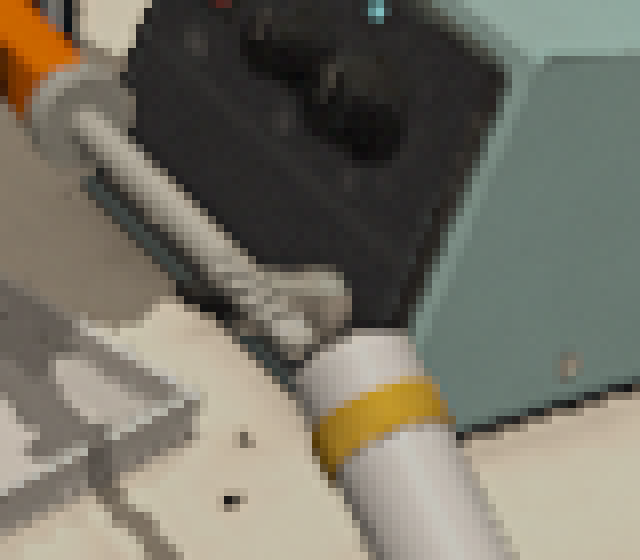

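Run:
```python
from h import *
t=lambda u:zz(u,8,(400,245)); s=lambda u:zz(u,8,(320,255))
print("tip",tri(t((305,133)),s((302,348))))
print("mouth z136",ray(t((390,131)),"top",136), "rod near collar z134", ray(t((20,137)),"top",131), ray(t((200,136)),"top",131),ray(t((305,133)),"top",131))
d=np.array([-.0227,-.9997,0])
for off in(0,2.7):
  o=np.array([497.9+off,-89.6,288-157.2])
  print(off,[proj(o+d*L,"side").round(1) for L in(49,151)],[proj(o+d*L,"top").round(1) for L in(49,151)])
print("obs side collarface",s((78,125)),"tip",s((302,348)))
```

```text
tip (array([ 497.9, -236.2,  128.6]), array([-0.26,  0.55,  0.47, -0.07]))
mouth z136 [ 498.89790876 -257.90223207  136.        ] rod near collar z134 [ 498.02599828 -160.00158142  131.        ] [ 498.16031011 -208.18506117  131.        ] [ 498.88889953 -236.28222072  131.        ]
0 [array([[330.2, 270.5]]), array([[357.4, 298.7]])] [array([[392.1, 262.3]]), array([[439.7, 263.2]])]
2.7 [array([[331.5, 270.2]]), array([[358.8, 298.3]])] [array([[392., 261.]]), array([[439.7, 262. ]])]
obs side collarface (329.3125, 270.1875) tip (357.3125, 298.0625)
```

Request:
play_rows([
  [[0.003,0,0.015],-0.03,1],
  [[0.003,0,0.015],-0.03,1],
  [[0.002,-0.03,0.015],-0.03,1],
  [[0.001,-0.06,0.015],-0.03,1],
  [[0.001,-0.08,0.015],-0.03,1],
  [[0.001,-0.08,0.015],-0.03,1],
])

```text
clock: 6.05
position: [498.4, -114.1, 293.0]
ee_rot: [-0.693, 0.721, -0.0, 0.001]
contact_force: [0.1, -0.3, 0.0]
gripper_width: 13.0
```

```bash
python3 sn.py e 400,245,100,40 320,255,80,70
```

```text
t 6.05 pos [ 498.4 -114.1  293. ] F [ 0.1 -0.3  0. ] T [ 0.07 -0.11  0.04] w 13.0
```

View pics/e.png

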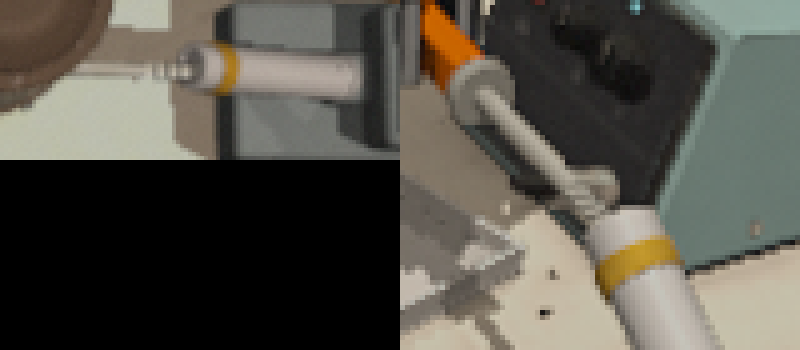

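Run:
```python
import cv2,numpy as np
a=cv2.imread("pics/e_t.png")[245:285,415:475];b=cv2.imread("pics/e_s.png")[280:320,345:385]
a=cv2.resize(a,None,fx=10,fy=10,interpolation=0);b=cv2.resize(b,None,fx=10,fy=10,interpolation=0);cv2.imwrite("pics/e1.png",np.vstack([a[:, :],cv2.copyMakeBorder(b[:400],0,0,0,200,0)])[:800])
```

```text
(no output)
```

View pics/e1.png

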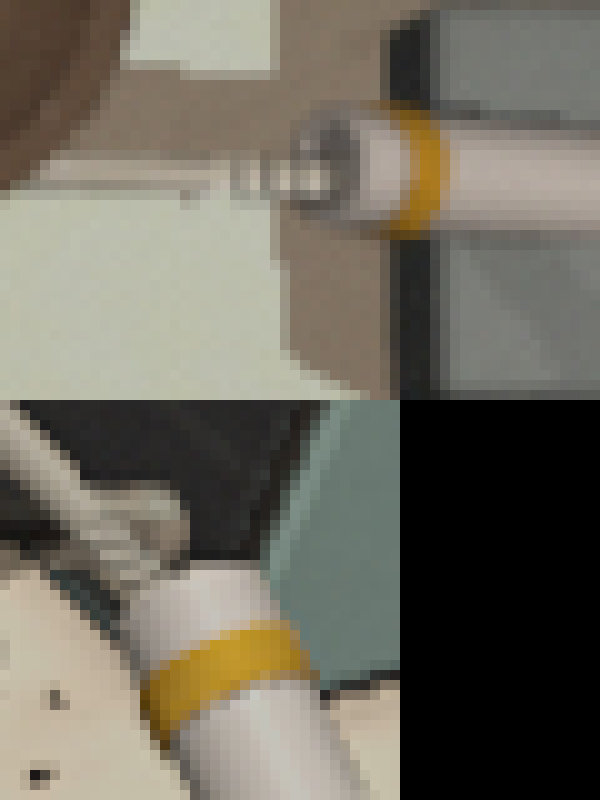

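Request:
play_rows([
  [[0.002,0,0],0.033,1],
  [[0.002,0,0],0.033,1],
  [[0.002,-0.015,0],0.033,1],
  [[0.002,-0.025,0],0.033,1],
  [[0.002,-0.025,0],0.033,1],
])

```text
clock: 6.78
position: [498.8, -121.2, 292.6]
ee_rot: [-0.699, 0.715, 0.0, 0.001]
contact_force: [0.5, 0.9, -2.8]
gripper_width: 12.9
```

```bash
python3 sn.py f 415,245,60,40 345,280,40,40
```

```text
t 6.775 pos [ 498.8 -121.2  292.6] F [ 0.5  0.9 -2.8] T [ 0.65 -0.11 -0.  ] w 12.9
```

View pics/f.png

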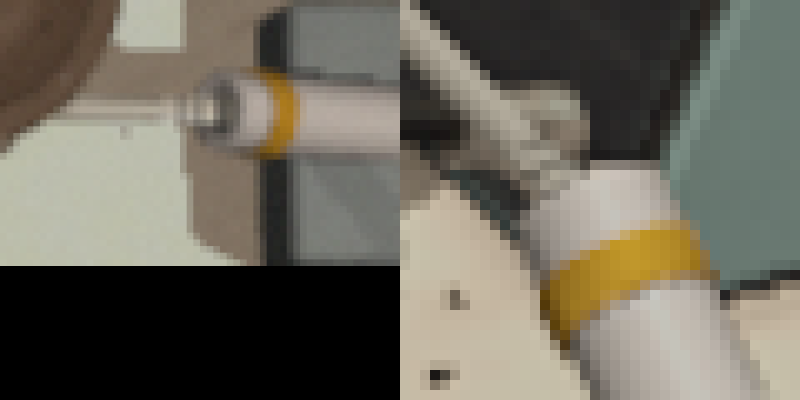

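Request:
play_rows([
  [[0,0,0.022],0,1],
  [[0,-0.002,0.044],0,1],
  [[0,-0.004,0.066],0,1],
  [[0,-0.008,0.088],0,1],
  [[0,-0.008,0.088],0,1],
])

```text
clock: 7.5
position: [498.9, -123.7, 319.9]
ee_rot: [-0.699, 0.715, -0.0, 0.002]
contact_force: [-0.2, 2.3, -2.0]
gripper_width: 12.9
```

```bash
python3 sn.py g 400,235,80,60 310,230,80,80
```

```text
t 7.5 pos [ 498.9 -123.7  319.9] F [-0.2  2.3 -2. ] T [ 0.78 -0.08  0.07] w 12.9
```

View pics/g.png

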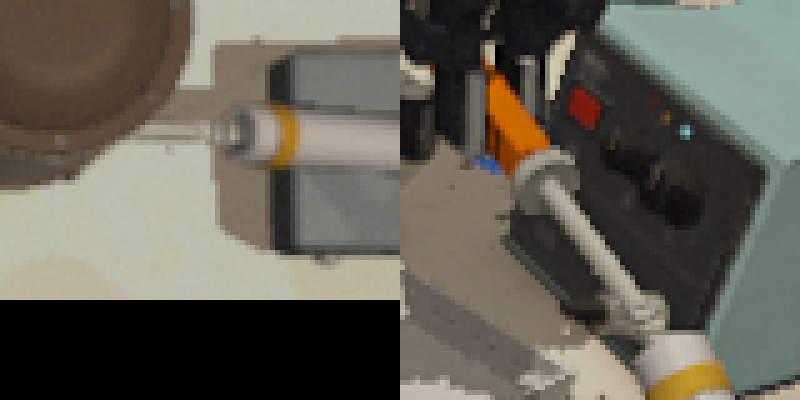

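Request:
play_rows([
  [[0,-0.007,0.03],0,1],
  [[0,-0.016,0.06],0,1],
  [[0,-0.027,0.09],0,1],
  [[0,-0.04,0.12],0,1],
  [[0,-0.055,0.15],0,1],
  [[0,-0.066,0.172],0,1],
  [[0,-0.066,0.172],0,1],
])

```text
clock: 8.48
position: [498.8, -143.8, 371.6]
ee_rot: [-0.699, 0.715, -0.0, 0.001]
contact_force: [-0.4, 1.0, -2.7]
gripper_width: 12.9
```

```bash
python3 sn.py i 400,235,80,60 310,210,90,100
```

```text
t 8.475 pos [ 498.8 -143.8  371.6] F [-0.4  1.  -2.7] T [ 0.4   0.13 -0.03] w 12.9
```

View pics/i.png

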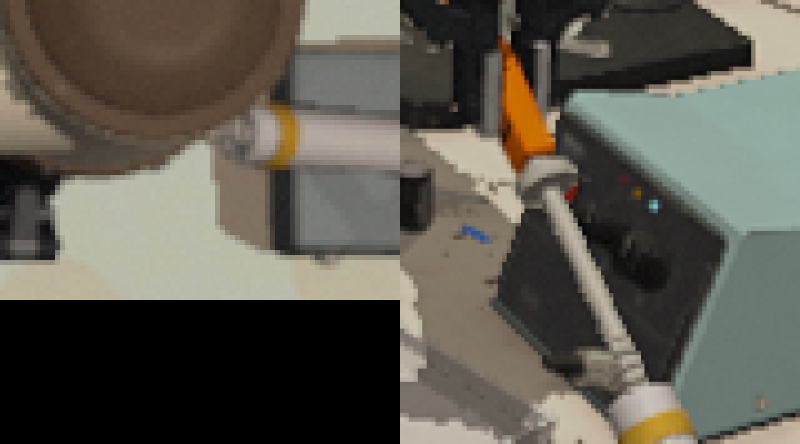

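Request:
play_rows([
  [[0,-0.007,-0.012],0,1],
  [[0,-0.013,-0.023],0,1],
  [[0,-0.03,-0.033],0,1],
  [[-0.001,-0.048,-0.043],0,1],
  [[-0.001,-0.065,-0.053],0,1],
  [[-0.001,-0.082,-0.063],0,1],
  [[-0.002,-0.1,-0.073],0,1],
  [[-0.002,-0.117,-0.083],0,1],
  [[-0.003,-0.134,-0.093],0,1],
  [[-0.003,-0.134,-0.093],0,1],
])

```text
clock: 9.82
position: [497.9, -184.1, 343.1]
ee_rot: [-0.699, 0.715, -0.0, 0.001]
contact_force: [-0.6, 0.2, -1.3]
gripper_width: 12.8
```

```bash
python3 sn.py j 400,235,80,60 310,210,90,100
```

```text
t 9.825 pos [ 497.9 -184.1  343.1] F [-0.6  0.2 -1.3] T [ 0.03 -0.02 -0.02] w 12.8
```

View pics/j.png

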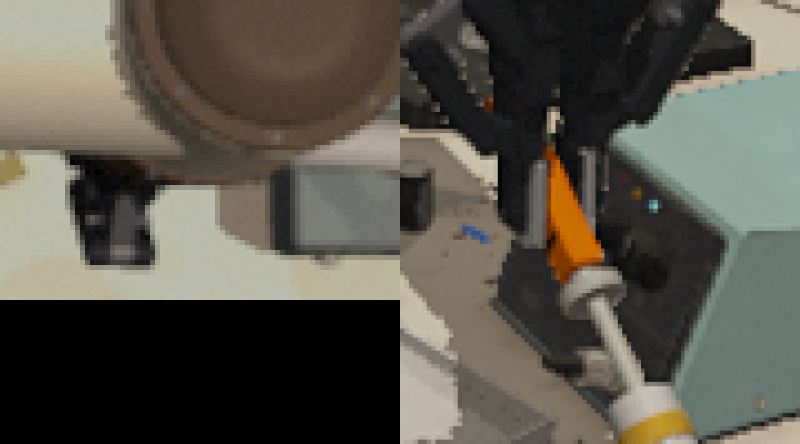

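Request:
play_rows([
  [[0,-0.016,-0.014],0,1],
  [[-0.001,-0.032,-0.026],0,1],
  [[-0.001,-0.048,-0.036],0,1],
  [[-0.001,-0.064,-0.046],0,1],
  [[-0.002,-0.08,-0.055],0,1],
  [[-0.002,-0.095,-0.064],0,1],
  [[-0.002,-0.095,-0.064],0,1],
])

```text
clock: 10.8
position: [497.3, -212.6, 324.0]
ee_rot: [-0.699, 0.715, -0.0, 0.001]
contact_force: [1.1, 0.6, -1.1]
gripper_width: 13.1
```

```bash
python3 sn.py k 400,235,80,60 330,240,70,80
```

```text
t 10.8 pos [ 497.3 -212.6  324. ] F [ 1.1  0.6 -1.1] T [ 0.01 -0.02  0.02] w 13.1
```

View pics/k.png

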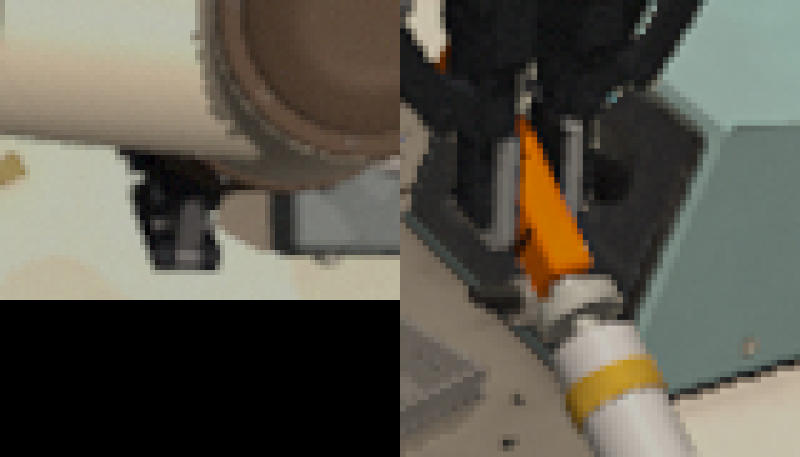

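Request:
play_rows([
  [[0,-0.009,-0.005],0,1],
  [[0,-0.017,-0.01],0,1],
  [[-0.001,-0.023,-0.0135],0,1],
  [[-0.001,-0.023,-0.0135],0,1],
])

```text
clock: 11.4
position: [497.2, -218.7, 320.7]
ee_rot: [-0.699, 0.715, -0.0, 0.002]
contact_force: [-1.3, 5.0, 1.6]
gripper_width: 13.0
```

```bash
python3 sn.py l 400,235,80,60 330,240,70,80
```

```text
t 11.4 pos [ 497.2 -218.7  320.7] F [-1.3  5.   1.6] T [1.3  0.17 0.02] w 13.0
```

View pics/l.png

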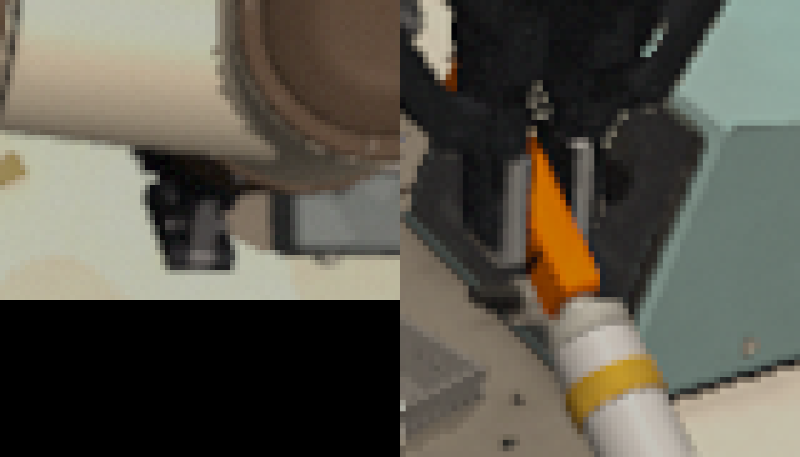

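Request:
play_rows([
  [[0,-0.005,-0.004],0,1],
  [[0,-0.005,-0.004],0,1],
])

```text
clock: 11.75
position: [497.2, -219.0, 320.6]
ee_rot: [-0.7, 0.715, 0.0, 0.003]
contact_force: [-1.1, 10.2, 7.9]
gripper_width: 12.9
```

```bash
python3 sn.py m 400,235,80,60 330,240,70,80;  python3 - <<'E'
import cv2
b=cv2.imread("pics/m_s.png")[275:325,350:400];cv2.imwrite("pics/m1.png",cv2.resize(b,None,fx=12,fy=12,interpolation=3))
E
```

```text
t 11.75 pos [ 497.2 -219.   320.6] F [-1.1 10.2  7.9] T [ 2.47  0.68 -0.07] w 12.9
```

View pics/m1.png

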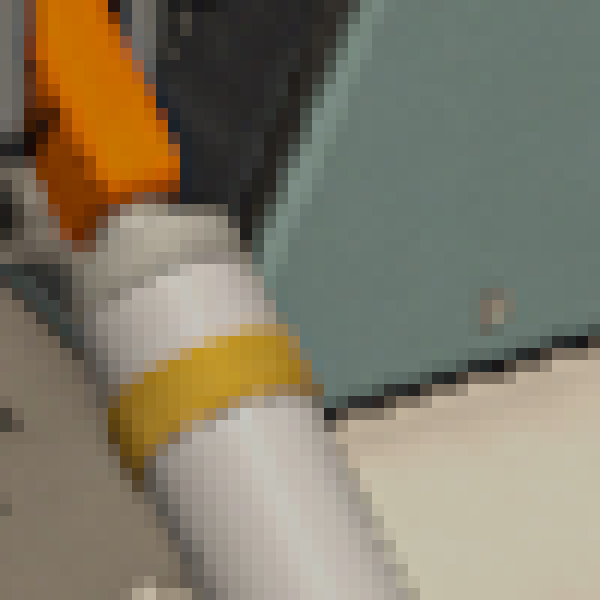

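Request:
play_rows([
  [[0.001,0.014,0.008],0,1],
  [[0.001,0.04,0.023],0,1],
  [[0.002,0.072,0.0415],0,1],
  [[0.003,0.104,0.06],0,1],
  [[0.003,0.136,0.0785],0,1],
  [[0.004,0.168,0.097],0,1],
  [[0.005,0.2,0.1155],0,1],
  [[0.005,0.225,0.13],0,1],
  [[0.006,0.25,0.144],0,1],
  [[0.006,0.25,0.144],0,1],
])

```text
clock: 13.1
position: [499.1, -143.5, 364.2]
ee_rot: [-0.7, 0.714, -0.0, 0.003]
contact_force: [-0.2, -0.1, -1.0]
gripper_width: 12.9
```

```bash
python3 sn.py n 400,235,80,60 310,210,90,100
```

```text
t 13.1 pos [ 499.1 -143.5  364.2] F [-0.2 -0.1 -1. ] T [ 0.04 -0.03 -0.03] w 12.9
```

View pics/n.png

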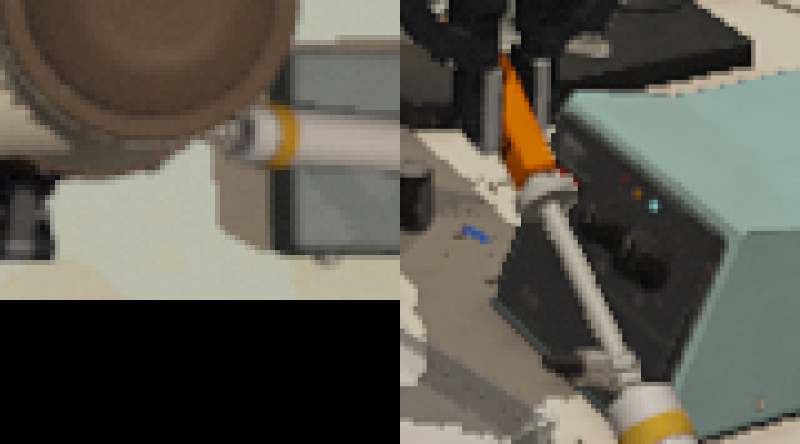

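Request:
play_rows([
  [[0,0.023,-0.021],0,1],
  [[0,0.042,-0.056],0,1],
  [[0,0.058,-0.094],0,1],
  [[0,0.071,-0.131],0,1],
  [[0,0.081,-0.171],0,1],
  [[0,0.081,-0.171],0,1],
])

```text
clock: 13.95
position: [499.1, -119.0, 311.3]
ee_rot: [-0.7, 0.714, 0.001, 0.002]
contact_force: [-0.2, 2.8, 3.0]
gripper_width: 13.0
```

```bash
python3 sn.py o 400,235,80,60 310,230,80,80
```

```text
t 13.95 pos [ 499.1 -119.   311.3] F [-0.2  2.8  3. ] T [ 0.45 -0.04  0.07] w 13.0
```

View pics/o.png

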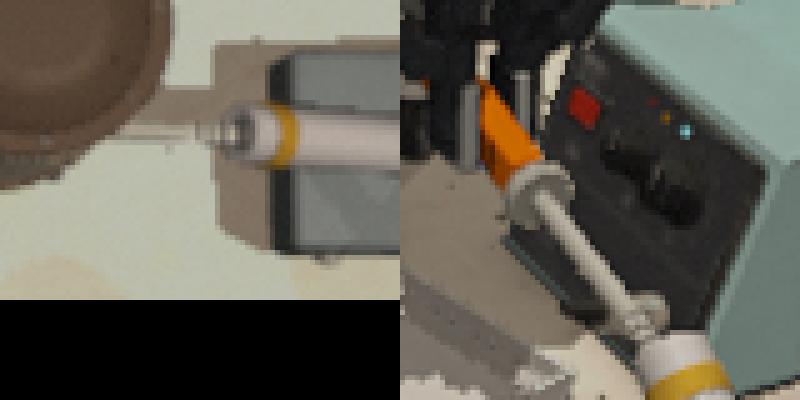

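Request:
play_rows([
  [[0,0.004,-0.03],0,1],
  [[0,0.006,-0.06],0,1],
  [[0,0.007,-0.08],0,1],
  [[0,0.007,-0.08],0,1],
])

```text
clock: 14.55
position: [499.0, -117.2, 287.2]
ee_rot: [-0.7, 0.714, 0.001, 0.002]
contact_force: [-0.3, 2.6, 2.5]
gripper_width: 13.4
```

```bash
python3 sn.py p 400,235,80,60 310,240,80,80
```

```text
t 14.55 pos [ 499.  -117.2  287.2] F [-0.3  2.6  2.5] T [ 0.5  -0.2   0.06] w 13.4
```

View pics/p.png

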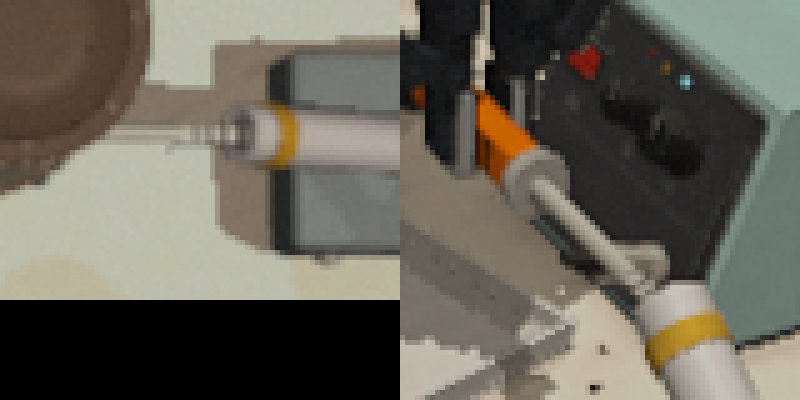

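Request:
play_rows([
  [[0,0.03,0.003],0,1],
  [[0,0.08,0.003],0,1],
  [[0,0.18,0.003],0,1],
  [[0,0.28,0.003],0,1],
  [[0,0.3,0.003],0,1],
  [[0,0.3,0.003],0,1],
  [[0,0.3,0.003],0,1],
])

```text
clock: 15.52
position: [498.8, -27.6, 288.3]
ee_rot: [-0.699, 0.715, 0.001, 0.002]
contact_force: [-0.5, -0.4, -0.2]
gripper_width: 13.0
```

```bash
python3 sn.py q 350,235,100,60 290,220,80,80
python3 - <<'E'
import cv2,numpy as np
a=cv2.imread("pics/q_t.png")[240:285,350:430];b=cv2.imread("pics/q_s.png")[230:300,290:370]
cv2.imwrite("pics/q1.png",cv2.resize(a,None,fx=10,fy=10,interpolation=3));cv2.imwrite("pics/q2.png",cv2.resize(b,None,fx=8,fy=8,interpolation=3))
E
```

```text
t 15.525 pos [498.8 -27.6 288.3] F [-0.5 -0.4 -0.2] T [ 0.04  0.01 -0.01] w 13.0
```

View pics/q1.png

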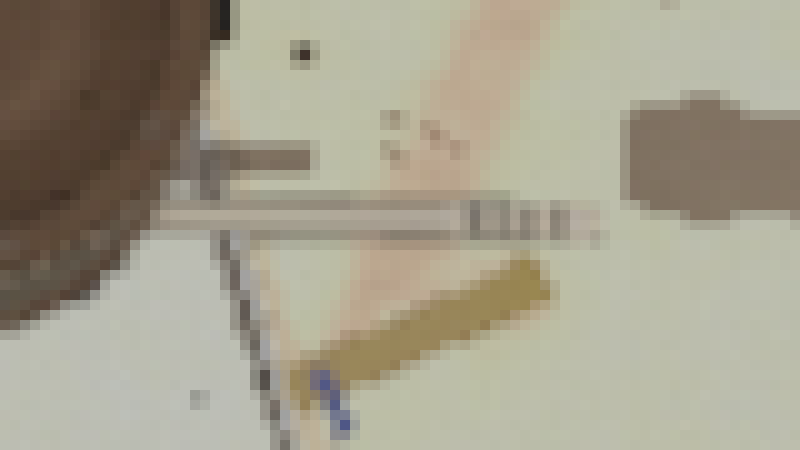

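View pics/q2.png

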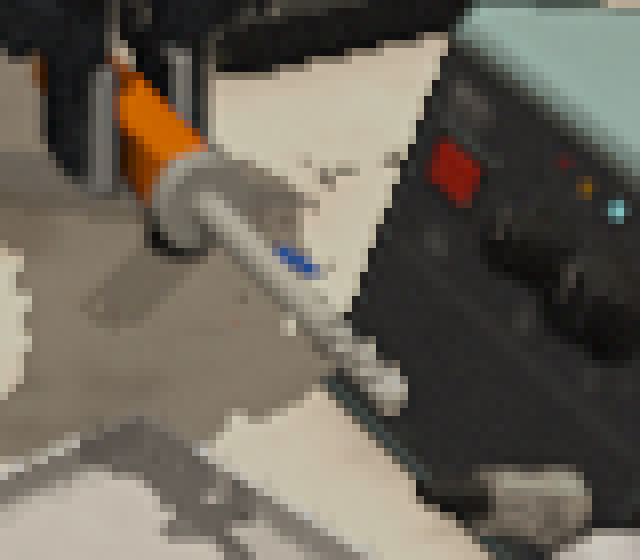

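```bash
cat > tilt.py <<'E'
from h import *
def fit(P,yaw,obs):  # obs: list (x_along,cam,uv)
    def model(p):
        b=p[:3];th=p[3];d=np.array([np.cos(yaw)*np.cos(th),np.sin(yaw)*np.cos(th),-np.sin(th)])
        return np.concatenate([proj(P+b+d*(49+x),c)[0]-uv for x,c,uv in obs])
    o=least_squares(lambda p:np.r_[model(p)/0.5,p[:3]/3],[0,0,0,0])
    c=np.linalg.inv(o.jac.T@o.jac)
    print("bias",o.x[:3].round(1),"nose-down deg",np.degrees(o.x[3]).round(2),"+-",np.degrees(c[3,3]**.5).round(2),"res",model(o.x).round(2))
E
python3 - <<'E'
from tilt import *
t=lambda u:zz(u,10,(350,240)); s=lambda u:zz(u,8,(290,230))
fit(np.array([498.8,-27.6,131.1]),np.radians(-91.3),[(102,"top",t((603,225))),(68,"top",t((458,218))),(102,"side",s((404,402))),(0,"side",s((208,207)))])
# reference: after first lift, level
t=lambda u:zz(u,10,(235,255)); s=lambda u:zz(u,12,(245,190))
fit(np.array([468.9,201.4,143.8]),np.radians(-85.87),[(102,"top",t((682,139))),(102,"side",s((462,443))),(0,"side",s((208,248)))])
t=lambda u:zz(u,8,(400,245)); s=lambda u:zz(u,8,(320,255))
fit(np.array([497.9,-89.6,130.8]),np.radians(-91.3),[(102,"top",t((305,133))),(68,"top",t((195,136))),(102,"side",s((303,348))),(0,"side",s((78,125)))])
E
```

```text
bias [ 1.1  0.9 -0.4] nose-down deg -0.66 +- 0.75 res [ 0.56  0.26 -0.86  0.66  0.26 -0.03  0.54 -0.09]
bias [ 2.5  1.8 -1.2] nose-down deg 0.09 +- 0.85 res [ 0.08  0.42 -0.41  0.01  0.72 -0.16]
bias [ 2.   2.4 -0.9] nose-down deg -0.09 +- 0.73 res [ 0.82  1.18 -1.33  0.49  0.2  -0.08  1.21 -0.13]
```

Request:
play_rows([
  [[-0.01,0.06,0.01],0,1],
  [[-0.02,0.18,0.01],0,1],
  [[-0.03,0.3,0],0,1],
  [[-0.042,0.39,-0.03],0,1],
  [[-0.042,0.412,-0.07],0,1],
  [[-0.042,0.412,-0.1],0,1],
  [[-0.042,0.412,-0.104],0,1],
  [[-0.042,0.412,-0.104],0,1],
  [[-0.042,0.412,-0.104],0,1],
])

```text
clock: 16.75
position: [486.5, 95.4, 257.5]
ee_rot: [-0.699, 0.715, 0.001, 0.003]
contact_force: [-0.2, -0.2, -0.7]
gripper_width: 12.8
```

```bash
python3 sn.py r 290,220,120,100 230,210,130,130
python3 - <<'E'
import cv2,numpy as np
a=cv2.imread("pics/r_t.png")[235:310,300:400];b=cv2.imread("pics/r_s.png")[230:330,250:350]
cv2.imwrite("pics/r1.png",cv2.resize(a,None,fx=8,fy=8,interpolation=3));cv2.imwrite("pics/r2.png",cv2.resize(b,None,fx=6,fy=6,interpolation=3))
E
```

```text
t 16.75 pos [486.5  95.4 257.5] F [-0.2 -0.2 -0.7] T [-0.04 -0.01  0.  ] w 12.8
```

View pics/r1.png

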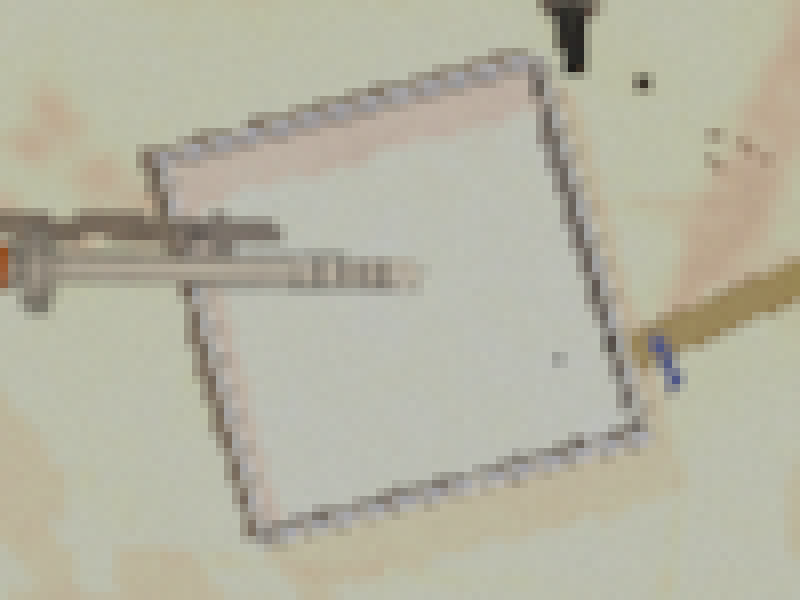

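View pics/r2.png

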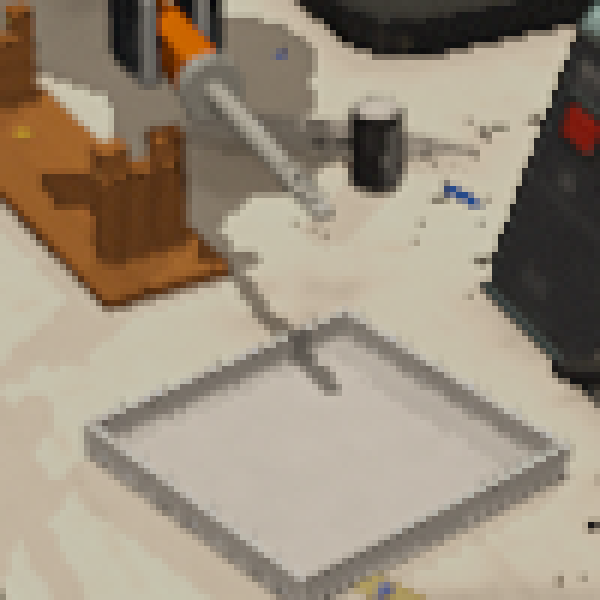

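Run:
```python
from tilt import *
t=lambda u:zz(u,8,(300,235)); s=lambda u:zz(u,6,(250,230))
print("tray",np.mean([ray(t(u),"top",14) for u in((148,155),(530,58),(643,430),(255,533))],axis=0),"tip",ray(t((422,277)),"top",100),"tri",tri(t((420,277)),s((330,212))))
T=[(160,430)]
print("tray side",np.mean([ray(s(u),"side",14) for u in((92,432),(350,318),(568,458),(300,582))],axis=0))
fit(np.array([486.5,95.4,100.3]),np.radians(-91.3),[(102,"top",t((420,277))),(68,"top",t((295,271))),(-3.5,"top",t((36,268))),(102,"side",s((330,213))),(0,"side",s((215,90)))])
```

```text
tray [486.59183469 -49.2259074   14.        ] tip [484.57835922 -54.29782084 100.        ] tri (array([484.4, -53.7, 102.3]), array([-0.,  0.,  0., -0.]))
tray side [481.60773703 -57.46306269  14.        ]
bias [ 1.5  2.1 -0.7] nose-down deg -0.81 +- 0.82 res [-0.12 -0.06  0.07  0.4   0.08  0.16  0.04  0.    0.36 -0.11]
```

Run:
```python
from bench import arm
s=arm.read_state();print(s["position"].round(1),abs(s["joint_vel"]).max(),s["contact_force"].round(1))
print(arm.job_done())
```

```text
[486.4  95.6 257.5] 0.005380190452716307 [0.9 0.1 0. ]
the job is handed in; nothing more can be done
None
```

I took the gauge from the rest by its handle and slid it down the guide tube until the collar stopped on the mouth. I then drew it right out and presented it over the drip tray. The job was handed in at about 17 s of the 48 s.

- **Tilting:** The moves only allow shifts and turns about the vertical. To get the 30° slope I let the gauge pivot between the pads, with its tip pressing lightly (about 3 N) on the tube's inside wall. I levelled it again the same way against the mouth's lower lip before leaving the tube.
- **Collar home:** Motion stopped at about 13 N of push, and the side picture showed the collar seated on the mouth.
- **Final pose:** The gauge is held still with its marked face up. The tip measures about (484, -54) mm and 100–102 mm above the worktop. The tray's middle comes out at (484, -53) mm on average. Contact forces are about zero.
- **Checks that disagreed:**
  - The two cameras put the tray's middle about 10 mm apart, (487, -49) against (482, -57) mm. I used the mean.
  - The tilt fit gives about 0.8° nose-up with an uncertainty of 0.8°, so level within what I could measure.
- **Bystanders:** I did not move the arm near the capacitor, circuit board or loupe and felt no unexpected contact. I did not re-measure where they stand at the end.

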